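# Pack the sample carrier

## Task

Pack the grey carrier block for the sampling round: stand the small white lidded jar in the round well, the two tall amber phials in the two square wells beside the steel carrying loop, and the short amber phial in the remaining square well, each upright and right down on the bottom of its well. Leave the large white jar, the open white cup, the glass jar and the small glass vial standing where they are.

Things in the scene. Friction and masses are not known exactly. Their poses are not given: they have to be found in the camera images.
- tall_phial_1: Tall phial: amber glass phial with a teal screw cap and white label, 44 mm diameter, 107 mm tall in all (straight body 43 mm wide up to 66 mm above the underside, tapering above: grip the body, not the cap); origin at the centre of its underside, z up. About 60 g. One of the two tall ones; either may take either of their two wells.
- tall_phial_2: Tall phial: amber glass phial with a teal screw cap and white label, 44 mm diameter, 104 mm tall in all (straight body 43 mm wide up to 64 mm above the underside, tapering above: grip the body, not the cap); origin at the centre of its underside, z up. About 60 g. The other of the two tall ones.
- short_phial: Short phial: amber glass phial with a black screw cap and white label, 44 mm diameter, 91 mm tall in all (straight body 43 mm wide up to 56 mm above the underside, tapering above: grip the body, not the cap); origin at the centre of its underside, z up. About 60 g.
- small_jar: Small white plastic jar with a white ribbed lid, 40 mm diameter, 57 mm tall; origin at the centre of its underside, z up. About 30 g. Fingers beside a held thing do not fit into a well: grip it, like the phials, with the fingertips more than 24 mm above its underside.
- carrier: Grey block, fixed, any yaw, 156 x 156 x 26 mm high; origin at its underside centre, z up. Steel carrying loop on its -x side, reaching x = -108 mm, 20 mm high. Four wells, floors 4 mm above the underside, 22 mm deep, centres (x, y) in its frame: square 64 x 64 mm at (-36, -36) and (-36, 36) beside the loop and at (36, -36); round, 60 mm diameter, at (36, 36). Ribs between wells about 8 mm.
- large_jar: Look-alike, stays: large white plastic jar with lid, 76 mm diameter, 88 mm tall; origin at the centre of its underside.
- open_cup: Look-alike, stays: open white plastic cup without lid, 54 mm diameter at the rim, 41 mm tall; origin at the centre of its underside.
- glass_jar: Look-alike, stays: clear glass jar with white lid and grey bits inside, 64 mm diameter, 68 mm tall; origin at the centre of its underside.
- glass_vial: Look-alike, stays: small clear glass vial with a black cap, 22 mm diameter, 45 mm tall; origin at the centre of its underside.
Not all that is in view belongs to the job. What is shaped like the tall_phial_1 but blue or red is not meant.

How it is judged:
By the outcome, as a careful person would: the job done as asked, in the order asked, and still so for the second after the job is handed in, with the robot touching nothing.
It also fails if it takes over 109 s, if anything falls off the work surface, if the arm or the gripper's body presses on something with over 40 N, if the wrist force passes 120 N, or if a joint passes its speed limit or range.

## Robot

A 7-joint arm with a two-finger parallel gripper is mounted at the origin on a cart in front of the work surface, level with it; the furniture and walls round the work are solid. World frame = base frame: x ahead of the robot, y to its left, z up, the work surface at z = 0. Lengths are in m, angles in rad, forces in N, time in s.
With the tool pointing down it reaches from about 0.4 to 0.875 m from the base axis. Payload 19.3 kg.
Tool frame: the origin (TCP) lies midway between the tips of the shut fingers; the grasp point (between the pads) lies robot.grasp_offset behind it (robot.grasp_offset is the distance from the TCP to the grasp point, in m); z points along the fingers, y is the line along which they close (so a half turn about z gives the same grasp; the last joint's range is limited). The gripper opens to 85 mm and grips with 20 to 120 N. Pads are 22 mm wide; open, the fingers measure 114 mm over their backs; the gripper's body (76 mm by 85 mm) begins 54 mm behind the grasp point. The pads swing forward as they close: fully open they stand 13 mm farther back than shut.
Start: joints at [-1.303, 0.521, -0.036, 1.599, 0.021, 1.021, -0.113], TCP at [0.207, 0.59, 0.231] pointing down, gripper open.
Joint ranges: [-2.91, 2.91], [-0.3, 2.13], [-1.5, 1.42], [0.17, 2.43], [-1.26, 4.41], [0.16, 1.93], [-2.52, 2.52]. Speed limits (rad/s): [1.89, 1.89, 2.39, 2.39, 3.01, 3.01, 3.01].

## Interface

Orientations are given as a unit quaternion [x, y, z, w].
In Python, from cell import robot gives the robot as it stands.
- The arm moves only by the tool carry_out, never from a script. Its arguments are lists of equal length, an entry for each row: "hand": the opening, from 0 (shut) to 1 (fully open); "translation": the shift along the tool's x, y, z in units of 60 mm (1.0 is 60 mm), a list of three; "turn": the turn about the tool's z in rad. In form: {"hand": [hand, ...], "translation": [[dx, dy, dz], ...], "turn": [turn, ...]}. A call has 1 to 12 rows; each row is the pose to reach, as a shift and turn from the pose commanded when the call began, along the tool's axes at that moment; what a row does not reach only later rows make up. A row lasts 1/8 s, in which the tool goes at most 62.5 mm and 10.7 degrees, less where a joint would pass 70% of its speed; a pose out of reach is approached as far as the arm can. A call with a gripper value outside its range is refused whole. The fingers move at their own pace and stop on an object; "squeeze" is the grip in N (left out, the last holds). Time passes only in rows, so rows that repeat a pose let the fingers close. It gives the time, the measured TCP pose, the force, the opening and the grip force at its end, in the units of the state.
- robot.get_obs(): the state, without advancing time (a new reading comes with each control period).
- robot.camera(name): name is "side" or "top"; returns a dict with "image" (400x640x3 uint8, blue, green, red), "mtx" (3x3 intrinsics, pixels), "T" (4x4, takes a point from camera to world coordinates). Camera axes: x right, y down, z forward; pixel columns grow to the right and rows downward; lengths in m; the calibration is good to about 2 mm. A picture is of the moment at which its call begins. There is no depth.
- robot.job_done(): hands the job in; it is judged then, once.
The state is a dict: "t": time; "qpos": joint angles; "joint_velocities": joint speeds; "tau": joint torques, N m; "position": TCP position; "orientation": TCP orientation; "wrist_force": force on the tool from outside, world axes, zero at the start; "wrist_torque": the same for the moment, N m; "opening": finger opening in m; "grip_force": force on a finger pad.
Only numpy, scipy, OpenCV 4.12 (cv2) and the standard library are available. Lean on these libraries where they do the work, as an engineer would, in place of code of your own. Each camera call takes 0.05 s, during which the arm holds its last target. There are 200 camera calls.

## Working session

There is one attempt and no reset: what is moved stays moved. The work goes in short steps, Python scripts to look and compute and a tool call to move; the robot and the scene stay as the last step left them, time stands still between calls to the robot, and variables do not carry over. Pictures are saved under pics/ and viewed, at most 14 in all, crops included, and the job is handed in when it is done.

Besides the shell and the picture viewer there is one more tool, called after "Emit:" as name([rows], argument=value, ...), one row to a line, values as JSON. carry_out: Moves the arm, as the interface text tells. Its arguments: {"type":"object","properties":{"hand":{"type":"array"},"translation":{"type":"array"},"turn":{"type":"array"},"squeeze":{"type":"number"}},"required":["hand","translation","turn"]}

```bash
ls; mkdir -p pics; python3 - <<'E'
from cell import robot
import cv2,numpy as np
print(robot.grasp_offset, robot.get_obs())
for n in("top","side"):
    c=robot.camera(n);cv2.imwrite(f"pics/{n}0.png",c["image"]);np.savez(f"{n}.npz",mtx=c["mtx"],T=c["T"]);print(n,c["mtx"].round(1).tolist(),c["T"].round(3).tolist())
E
```

```text
pics
0.0187 {'t': 0.0, 'qpos': array([-1.30318194,  0.52199871, -0.03635915,  1.59998473,  0.02120798,
        1.02109159, -0.11277737]), 'joint_velocities': array([ 0.00068244, -0.00026265, -0.00067215,  0.00087411,  0.0005321 ,
       -0.00025547, -0.00050829]), 'tau': array([ 9.57711973e-05, -9.27098322e+01,  1.97992824e+00, -3.69951510e+01,
        1.78295636e-02,  7.98442808e-03,  1.23787436e-05]), 'position': array([0.20705198, 0.58936329, 0.23074324]), 'orientation': array([ 1.68083510e-01,  9.85772607e-01, -5.45471769e-04, -5.82321292e-05]), 'wrist_force': array([ 0.05618046, -0.07164856,  0.84658273]), 'wrist_torque': array([0.01485183, 0.02723057, 0.01168083]), 'grip_force': 0.0, 'opening': 0.08562567699247578}
top [[417.5, 0.0, 318.8], [0.0, 417.5, 202.3], [0.0, 0.0, 1.0]] [[0.016, -0.995, 0.1, 0.409], [-1.0, -0.017, -0.009, -0.029], [0.01, -0.099, -0.995, 1.267], [0.0, 0.0, 0.0, 1.0]]
side [[379.0, 0.0, 314.3], [0.0, 379.0, 198.1], [0.0, 0.0, 1.0]] [[-0.999, 0.031, -0.043, 0.565], [0.052, 0.597, -0.8, 0.872], [0.001, -0.801, -0.598, 0.718], [0.0, 0.0, 0.0, 1.0]]
```

View pics/top0.png

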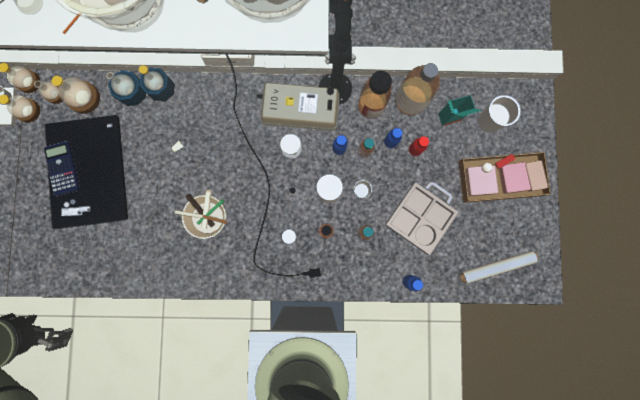

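View pics/side0.png

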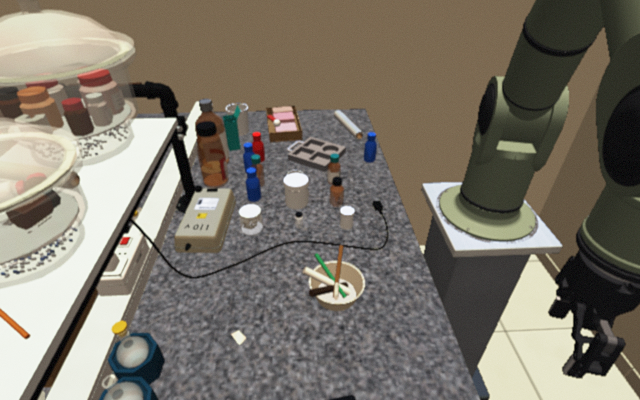

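The top view shows teal-capped amber phials at (368,145) and (367,232), and a black-capped amber phial at (327,230). White round things are at (289,237), (290,146), (329,187) and (361,189). The carrier is at (422,218), its loop at (438,192). The side view shows the same objects, with the gripper clear at lower right. I'll confirm which is which in an enlarged crop.

```bash
python3 - <<'E'
import cv2,numpy as np
a=cv2.imread("pics/top0.png")[125:260,270:470]
cv2.imwrite("pics/crop_top.png",cv2.resize(a,None,fx=4,fy=4,interpolation=cv2.INTER_CUBIC))
b=cv2.imread("pics/side0.png")[120:245,225:390]
cv2.imwrite("pics/crop_side.png",cv2.resize(b,None,fx=4.5,fy=4.5,interpolation=cv2.INTER_CUBIC))
E
```

```text
(no output)
```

View pics/crop_top.png

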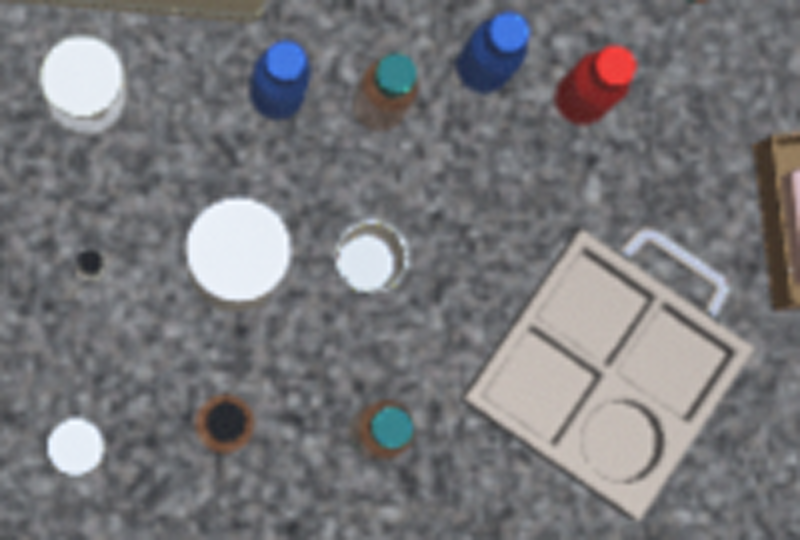

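View pics/crop_side.png

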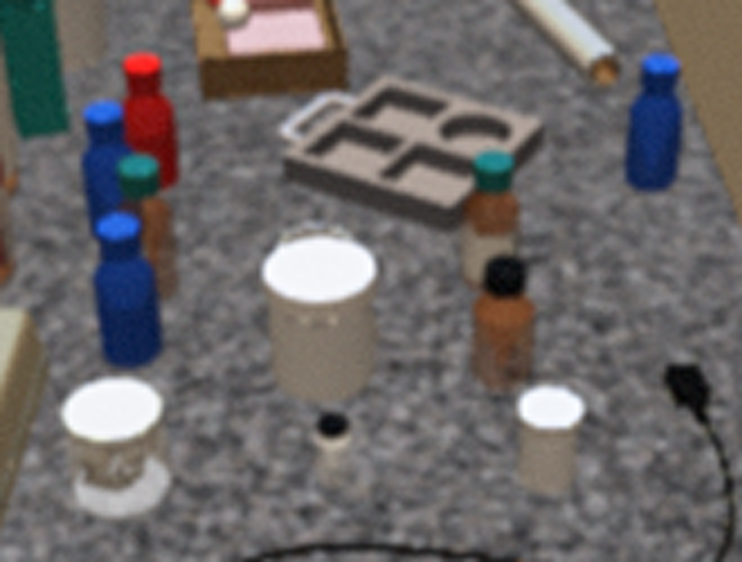

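Four white round things: (329,187) is the 76 mm large jar. (290,146) is the glass jar, with its clear base visible. (361,189) is the open cup, with an empty rim. (289,237) is small, lidded and opaque, so it is the small jar. Teal-capped amber at (369,143) and (368,232) are the tall phials. Black-capped amber at (327,230) is the short phial; the black dot at (292,190) is the glass vial. Next I'll measure them.

```bash
cat > h.py <<'E'
import cv2,numpy as np
from scipy.spatial.transform import Rotation as R
C={n:np.load(f"{n}.npz") for n in("top","side")}
def ray(n,uv,z):
    c=C[n];d=c["T"][:3,:3]@np.linalg.solve(c["mtx"],[uv[0],uv[1],1]);o=c["T"][:3,3]
    return (o+d*(z-o[2])/d[2])[:2]
def blob(im,box,lo,hi):
    x0,y0,x1,y1=box;h=cv2.cvtColor(im[y0:y1,x0:x1],cv2.COLOR_BGR2HSV)
    m=cv2.inRange(h,lo,hi);k,_,s,c=cv2.connectedComponentsWithStats(m)
    i=1+s[1:,4].argmax();return c[i]+[x0,y0],s[i,2:5]
def plan(st,tx,ty,tz=None,yaw=None):
    "move in tool units; yaw = world direction of the closing line"
    r=R.from_quat(st["orientation"]).as_matrix();p=st["position"]
    d=np.array([tx,ty,p[2] if tz is None else tz])-p
    a=np.arctan2(r[1,1],r[0,1]);t=0 if yaw is None else (yaw-a+np.pi/2)%np.pi-np.pi/2
    return (r.T@d/0.06).round(3),round(-t,3),round(a,3)
E
cat >> h.py <<'E'
TEAL=((80,100,50),(98,255,255));BLK=((0,0,0),(180,255,50));WHT=((0,0,170),(180,40,255))
E
python3 - <<'E'
from h import *
t=cv2.imread("pics/top0.png");s=cv2.imread("pics/side0.png")
for nm,z,tb,sb,k in [("tallA(far)",.105,(358,136,378,153),(250,154,262,164),TEAL),("tallB",.105,(358,222,378,242),(328,153,342,162),TEAL),
 ("short",.091,(316,220,338,240),(330,176,344,186),BLK),("jar",.057,(278,226,300,248),(338,205,356,216),WHT)]:
    a,sa=blob(t,tb,*k);b,sb2=blob(s,sb,*k)
    print(nm,a.round(1),sa,ray("top",a,z).round(4),b.round(1),sb2,ray("side",b,z).round(4))
# other stays
for nm,z,uv in [("glassjar",.068,(290.5,144)),("blue1",.107,(341.5,140)),("blue2",.107,(397,133)),("cup",.041,(362.5,189)),("big",.088,(329.5,187))]: print(nm,ray("top",uv,z).round(3))
# carrier
cr=np.array([[582,232],[752,347],[640,518],[467,398]])/4+[270,125]
P=np.array([ray("top",u,.026) for u in cr]);print(P.round(4),P.mean(0).round(4),np.linalg.norm(P-np.roll(P,1,0),axis=1).round(4))
# loop side between corner0 and corner1 is -x
ex=((P[3]+P[2])-(P[0]+P[1]));yaw=np.arctan2(ex[1],ex[0]);print("yaw",yaw)
ey=(P[0]+P[3]-P[1]-P[2]);print("yaw from y",np.arctan2(-ey[0],ey[1]), np.arctan2(ey[1],ey[0])-np.pi/2)
c=P.mean(0)
for w in [(36,36),(-36,-36),(-36,36),(36,-36)]:
    print(w,(c+np.array([[np.cos(yaw),-np.sin(yaw)],[np.sin(yaw),np.cos(yaw)]])@(np.array(w)/1e3)).round(4))
# refine: carrier colour mask top, minAreaRect not valid w/ side faces; round well check
print("roundwell rim px",ray("top",(622/4+270,441/4+125),.026).round(4))
E
```

```text
tallA(far) [368.6 143. ] [10  9 75] [ 0.6964 -0.1782] [254.8 158.5] [ 9  9 62] [ 0.6977 -0.1661]
tallB [367.6 231.5] [10 10 79] [ 0.4454 -0.1766] [334.1 157.4] [ 9  8 59] [ 0.448  -0.1598]
short [326.1 230.1] [ 9  9 61] [ 0.4478 -0.0615] [336.9 181. ] [ 9  9 70] [ 0.4497 -0.0479]
jar [288.5 236.1] [ 14  15 159] [0.43   0.0459] [347. 210.] [ 15   9 112] [0.4299 0.0479]
glassjar [0.698 0.046]
blue1 [ 0.703 -0.101]
blue2 [ 0.726 -0.259]
cup [ 0.573 -0.169]
big [ 0.571 -0.069]
[[ 0.5959 -0.3301]
 [ 0.5113 -0.4569]
 [ 0.3831 -0.3716]
 [ 0.4697 -0.2435]] [ 0.49   -0.3505] [0.1531 0.1524 0.154  0.1546]
yaw 2.547297296640537
yaw from y -0.5916005694729117 -0.5916005694729116
(36, 36) [ 0.44   -0.3602]
(-36, -36) [ 0.54   -0.3409]
(-36, 36) [ 0.4997 -0.4005]
(36, -36) [ 0.4803 -0.3005]
roundwell rim px [ 0.4397 -0.3588]
```

```bash
python3 - <<'E'
from h import *
from cell import robot
print(plan(robot.get_obs(),.430,.046,.17,.977), plan(robot.get_obs(),.430,.046,.17,.977-np.pi))
E
```

```text
(array([-6.507, -7.312,  1.021]), np.float64(0.256), np.float64(1.233)) (array([-6.507, -7.312,  1.021]), np.float64(0.256), np.float64(1.233))
```

Emit:
carry_out([
  [-0.65,-0.73,0.05],
  [-1.3,-1.46,0.1],
  [-1.95,-2.19,0.2],
  [-2.6,-2.92,0.3],
  [-3.25,-3.65,0.4],
  [-3.9,-4.38,0.5],
  [-4.55,-5.11,0.6],
  [-5.2,-5.84,0.7],
  [-5.85,-6.57,0.85],
  [-6.507,-7.312,1.0],
  [-6.507,-7.312,1.021],
  [-6.507,-7.312,1.021],
], hand=[1,1,1,1,1,1,0.8,0.8,0.8,0.8,0.8,0.8], turn=[0.03,0.06,0.1,0.13,0.16,0.2,0.256,0.256,0.256,0.256,0.256,0.256])

```text
t: 1.6
position: [0.4298, 0.0465, 0.1698]
orientation: [0.293, 0.956, -0.0, -0.0]
wrist_force: [0.3, 1.0, 0.3]
opening: 0.0684
grip_force: 0.0
```

```bash
python3 - <<'E'
from h import *
from cell import robot
o=robot.get_obs()
print(plan(o,.430,.046,.024,.977),o['position'],o['qpos'].round(2),o['opening'])
c=robot.camera("side")["image"];cv2.imwrite("pics/s1.png",cv2.resize(c[100:260,220:420],None,fx=3.5,fy=3.5))
E
```

```text
(array([-0.009, -0.005,  2.431]), np.float64(-0.0), np.float64(0.977)) [0.42983629 0.0465307  0.16984792] [-0.4   0.32  0.19  2.15 -0.1   0.68  0.83] 0.06842032057616902
```

Emit:
carry_out([
  [0,0,0.7],
  [0,0,1.4],
  [0,0,2.0],
  [0,0,2.43],
  [0,0,2.43],
  [0,0,2.43],
  [0,0,2.43],
  [0,0,2.43],
  [0,0,2.43],
  [0,0,2.3],
  [0,0,2.0],
], hand=[0.8,0.8,0.8,0.8,0.8,0.3,0.2,0.2,0.2,0.2,0.2], turn=[0,0,0,0,0,0,0,0,0,0,0], squeeze=30)

```text
t: 3.02
position: [0.43, 0.0464, 0.0509]
orientation: [0.293, 0.956, -0.0, -0.0]
wrist_force: [-0.6, -0.8, -0.1]
opening: 0.0384
grip_force: 30.3
```

```bash
python3 - <<'E'
from h import *
from cell import robot
o=robot.get_obs()
print(plan(o,.440,-.360,.15,.977),o['position'],o['opening'])
c=robot.camera("side")["image"];cv2.imwrite("pics/s1.png",cv2.resize(c[100:260,220:420],None,fx=3.5,fy=3.5))
E
```

```text
(array([-3.927, -5.52 , -1.652]), np.float64(0.0), np.float64(0.977)) [0.43000206 0.04636262 0.05088871] 0.03842987835494433
```

View pics/s1.png

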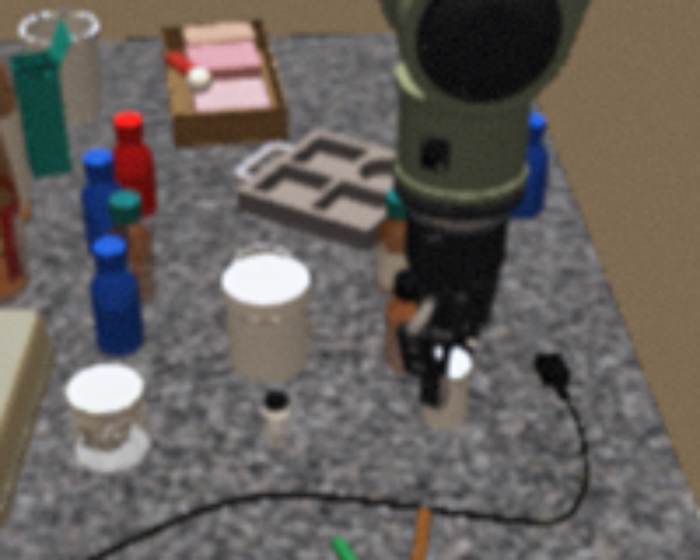

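The side view shows the jar at crop (450,385) held between the pads, with its neighbours undisturbed. Carrying it to the round well.

Emit:
carry_out([
  [0,0,-0.9],
  [0,0,-1.8],
  [-0.5,-0.7,-1.8],
  [-1.0,-1.4,-1.8],
  [-1.5,-2.1,-1.8],
  [-2.0,-2.8,-1.8],
  [-2.5,-3.5,-1.8],
  [-3.0,-4.2,-1.8],
  [-3.5,-4.9,-1.8],
  [-3.93,-5.52,-1.65],
  [-3.93,-5.52,-1.65],
  [-3.93,-5.52,-1.65],
], hand=[0.2,0.2,0.2,0.2,0.2,0.2,0.2,0.2,0.2,0.2,0.2,0.2], turn=[0,0,0,0,0,0,0,0,0,0,0,0])

```text
t: 4.58
position: [0.4402, -0.3596, 0.1494]
orientation: [0.293, 0.956, 0.0, 0.0]
wrist_force: [0.2, -0.4, -0.4]
opening: 0.0384
grip_force: 30.5
```

```bash
python3 - <<'E'
from h import *
from cell import robot
o=robot.get_obs()
print(plan(o,.440,-.360,.028,.977),o['position'],o['opening'])
E
```

```text
(array([-2.000e-03, -8.000e-03,  2.023e+00]), np.float64(0.0), np.float64(0.977)) [ 0.44018221 -0.35956583  0.14937056] 0.03843657536210217
```

Emit:
carry_out([
  [0,0,0.7],
  [0,0,1.3],
  [0,0,1.7],
  [0,0,1.9],
  [0,0,2.01],
  [0,0,2.01],
  [0,0,2.01],
  [0,0,2.01],
  [0,0,2.01],
  [0,0,1.6],
  [0,0,0.8],
  [0,0,0],
], hand=[0.2,0.2,0.2,0.2,0.2,0.2,0.7,0.7,0.7,0.7,0.7,0.7], turn=[0,0,0,0,0,0,0,0,0,0,0,0])

```text
t: 6.08
position: [0.4399, -0.36, 0.1504]
orientation: [0.293, 0.956, 0.0, -0.0]
wrist_force: [0.8, -0.5, -0.1]
opening: 0.0596
grip_force: 0.0
```

```bash
python3 - <<'E'
from h import *
from cell import robot
o=robot.get_obs()
print(plan(o,.4454,-.1766,.19,.977),o['position'],o['opening'])
c=robot.camera("side")["image"];cv2.imwrite("pics/s2.png",cv2.resize(c[100:230,250:390],None,fx=4.5,fy=4.5))
E
```

```text
(array([ 1.635,  2.584, -0.66 ]), np.float64(-0.0), np.float64(0.977)) [ 0.43992478 -0.35998868  0.15036845] 0.059615089687033565
```

View pics/s2.png

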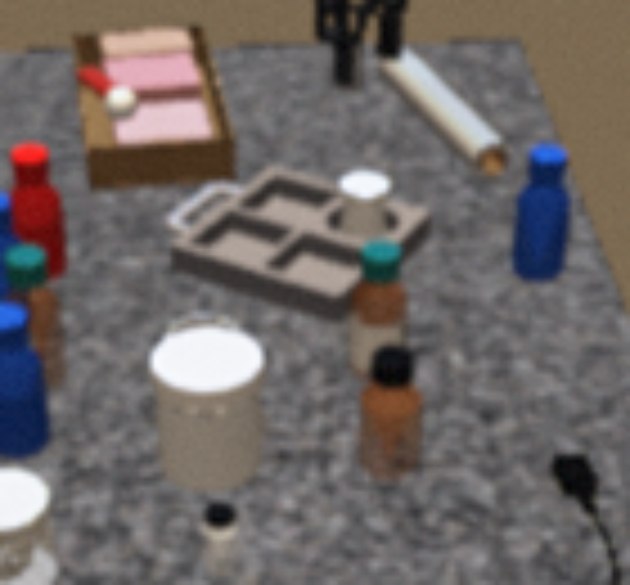

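The jar stands upright in the round well at crop (365,205), with the gripper clear above it. Next the near tall phial.

Emit:
carry_out([
  [0,0,-0.66],
  [0.5,0.8,-0.66],
  [1.0,1.6,-0.66],
  [1.635,2.584,-0.66],
  [1.635,2.584,-0.66],
  [1.635,2.584,-0.66],
], hand=[0.8,0.8,0.8,0.8,0.8,0.8], turn=[0,0,0,0,0,0])

```text
t: 6.88
position: [0.4459, -0.1766, 0.1889]
orientation: [0.292, 0.956, -0.0, 0.0]
wrist_force: [-0.1, -0.5, -0.3]
opening: 0.0683
grip_force: 0.0
```

```bash
python3 - <<'E'
from h import *
from cell import robot
o=robot.get_obs()
print(plan(o,.4454,-.1766,.038,.977),o['position'],o['opening'])
E
```

```text
(array([ 0.007, -0.005,  2.514]), np.float64(0.001), np.float64(0.978)) [ 0.44585425 -0.17657347  0.18885996] 0.06826435468510954
```

Emit:
carry_out([
  [0,0,0.7],
  [0,0,1.4],
  [0,0,2.0],
  [0,0,2.53],
  [0,0,2.53],
  [0,0,2.53],
  [0,0,2.53],
  [0,0,2.53],
  [0,0,2.53],
  [0,0,2.3],
  [0,0,2.0],
], hand=[0.8,0.8,0.8,0.8,0.8,0.3,0.2,0.2,0.2,0.2,0.2], turn=[0,0,0,0,0,0,0,0,0,0,0])

```text
t: 8.25
position: [0.4457, -0.1767, 0.07]
orientation: [0.293, 0.956, 0.0, 0.0]
wrist_force: [0.4, 0.1, 0.2]
opening: 0.0417
grip_force: 30.8
```

```bash
python3 - <<'E'
from h import *
from cell import robot
o=robot.get_obs()
print(plan(o,.4997,-.4005,.19,.977),o['position'],o['opening'])
E
```

```text
(array([-2.833, -2.588, -2.   ]), np.float64(0.0), np.float64(0.977)) [ 0.44571322 -0.17667004  0.06996815] 0.0416919214351463
```

Emit:
carry_out([
  [0,0,-0.8],
  [0,0,-1.6],
  [-0.5,-0.45,-2.0],
  [-1.1,-1.0,-2.0],
  [-1.7,-1.55,-2.0],
  [-2.3,-2.1,-2.0],
  [-2.83,-2.59,-2.0],
  [-2.83,-2.59,-2.0],
  [-2.83,-2.59,-2.0],
  [-2.83,-2.59,-2.0],
], hand=[0.2,0.2,0.2,0.2,0.2,0.2,0.2,0.2,0.2,0.2], turn=[0,0,0,0,0,0,0,0,0,0])

```text
t: 9.5
position: [0.4997, -0.3994, 0.1893]
orientation: [0.292, 0.956, 0.0, 0.0]
wrist_force: [0.2, -0.4, 0.4]
opening: 0.0413
grip_force: 30.8
```

```bash
python3 - <<'E'
from h import *
from cell import robot
o=robot.get_obs()
print(plan(o,.4997,-.4005,.042,.977),o['position'],o['opening'])
c=robot.camera("side")["image"];cv2.imwrite("pics/s3.png",cv2.resize(c[60:190,250:390],None,fx=4.5,fy=4.5))
E
```

```text
(array([-0.009, -0.017,  2.456]), np.float64(0.001), np.float64(0.978)) [ 0.49970343 -0.3993971   0.18934978] 0.04126814292688159
```

View pics/s3.png

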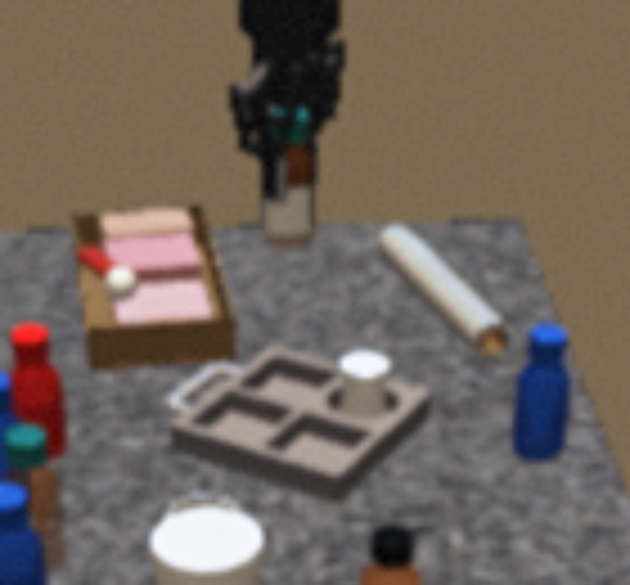

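The phial hangs upright in the grip, bottom at crop (288,240), above the far well at (290,375). Lowering it.

Emit:
carry_out([
  [0,0,0.8],
  [0,0,1.6],
  [0,0,2.1],
  [0,0,2.35],
  [0,0,2.46],
  [0,0,2.46],
  [0,0,2.46],
  [0,0,2.46],
  [0,0,2.46],
  [0,0,1.8],
  [0,0,1.0],
  [0,0,0],
], hand=[0.2,0.2,0.2,0.2,0.2,0.2,0.7,0.7,0.7,0.7,0.7,0.7], turn=[0,0,0,0,0,0,0,0,0,0,0,0])

```text
t: 11.05
position: [0.499, -0.4001, 0.1896]
orientation: [0.293, 0.956, 0.0, -0.001]
wrist_force: [0.2, -0.2, -0.0]
opening: 0.0596
grip_force: 0.0
```

```bash
python3 - <<'E'
from h import *
from cell import robot
o=robot.get_obs()
print(plan(o,.6964,-.1782,.21,-.594),o['position'],o['opening'],o['qpos'].round(2))
E
```

```text
(array([-0.657,  4.907, -0.341]), np.float64(-1.571), np.float64(0.977)) [ 0.49896432 -0.40012087  0.18962926] 0.059648662206943516 [ 0.4   0.61  0.28  1.61 -0.19  0.95  1.72]
```

Emit:
carry_out([
  [0,0,-0.34],
  [0,0.5,-0.34],
  [-0.1,1.0,-0.34],
  [-0.2,1.6,-0.34],
  [-0.3,2.2,-0.34],
  [-0.4,2.8,-0.34],
  [-0.5,3.4,-0.34],
  [-0.55,4.0,-0.34],
  [-0.6,4.5,-0.34],
  [-0.657,4.907,-0.34],
  [-0.657,4.907,-0.34],
  [-0.657,4.907,-0.34],
], hand=[0.8,0.8,0.8,0.8,0.8,0.8,0.8,0.8,0.8,0.8,0.8,0.8], turn=[0.15,0.3,0.46,0.62,0.78,0.94,1.1,1.26,1.42,1.571,1.571,1.571])

```text
t: 12.55
position: [0.6964, -0.1791, 0.209]
orientation: [0.883, 0.47, -0.0, 0.0]
wrist_force: [-0.1, 0.5, 0.5]
opening: 0.0682
grip_force: 0.0
```

```bash
python3 - <<'E'
from h import *
from cell import robot
o=robot.get_obs()
print(plan(o,.6964,-.1782,.038,-.594),o['position'],o['opening'],o['qpos'].round(2))
c=robot.camera("top")["image"];cv2.imwrite("pics/t4.png",cv2.resize(c[110:270,290:470],None,fx=3.6,fy=3.6))
E
```

```text
(array([ 0.015, -0.008,  2.85 ]), np.float64(0.001), np.float64(-0.593)) [ 0.69637211 -0.17913088  0.20902763] 0.0681960656757437 [-0.19  0.8   0.68  1.36 -0.51  1.16 -0.05]
```

View pics/t4.png

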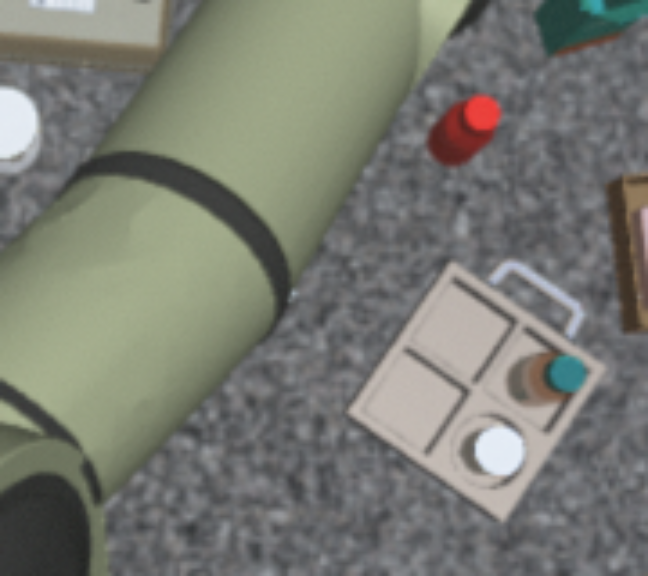

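The top view shows the jar in the round well at crop (498,450) and the tall phial in its well with its cap at (566,374). Now lower onto the far tall phial.

Emit:
carry_out([
  [0,0,0.6],
  [0,0,1.2],
  [0,0,1.8],
  [0,0,2.4],
  [0,0,2.86],
  [0,0,2.86],
  [0,0,2.86],
  [0,0,2.86],
  [0,0,2.86],
  [0,0,2.86],
  [0,0,2.5],
  [0,0,2.0],
], hand=[0.8,0.8,0.8,0.8,0.8,0.8,0.3,0.2,0.2,0.2,0.2,0.2], turn=[0,0,0,0,0,0,0,0,0,0,0,0])

```text
t: 14.1
position: [0.6968, -0.1786, 0.0909]
orientation: [0.883, 0.469, 0.0, 0.0]
wrist_force: [-0.1, 0.1, -0.3]
opening: 0.0417
grip_force: 30.8
```

```bash
python3 - <<'E'
from h import *
from cell import robot
o=robot.get_obs()
print(plan(o,.540,-.341,.21,-.594),o['position'],o['opening'])
print(ray("top",(566/3.6+290,374/3.6+110),.109))
E
```

```text
(array([-3.706, -0.65 , -1.984]), np.float64(-0.0), np.float64(-0.594)) [ 0.69678768 -0.17860204  0.09094829] 0.04174486622245282
[ 0.49794725 -0.39803355]
```

Emit:
carry_out([
  [0,0,-0.8],
  [0,0,-1.6],
  [-0.6,-0.1,-2.0],
  [-1.3,-0.2,-2.0],
  [-2.0,-0.35,-2.0],
  [-2.7,-0.5,-2.0],
  [-3.3,-0.6,-2.0],
  [-3.7,-0.65,-2.0],
  [-3.7,-0.65,-2.0],
  [-3.7,-0.65,-2.0],
], hand=[0.2,0.2,0.2,0.2,0.2,0.2,0.2,0.2,0.2,0.2], turn=[0,0,0,0,0,0,0,0,0,0])

```text
t: 15.35
position: [0.5411, -0.34, 0.2094]
orientation: [0.883, 0.47, 0.0, 0.0]
wrist_force: [0.1, 0.3, -0.9]
opening: 0.0415
grip_force: 30.8
```

```bash
python3 - <<'E'
from h import *
from cell import robot
o=robot.get_obs()
print(plan(o,.540,-.341,.042,-.594),o['position'],o['opening'])
c=robot.camera("side")["image"];cv2.imwrite("pics/s5.png",cv2.resize(c[60:190,250:390],None,fx=4.5,fy=4.5))
E
```

```text
(array([-0.025, -0.007,  2.79 ]), np.float64(0.001), np.float64(-0.593)) [ 0.54105088 -0.34002354  0.20942607] 0.04146689577044883
```

View pics/s5.png

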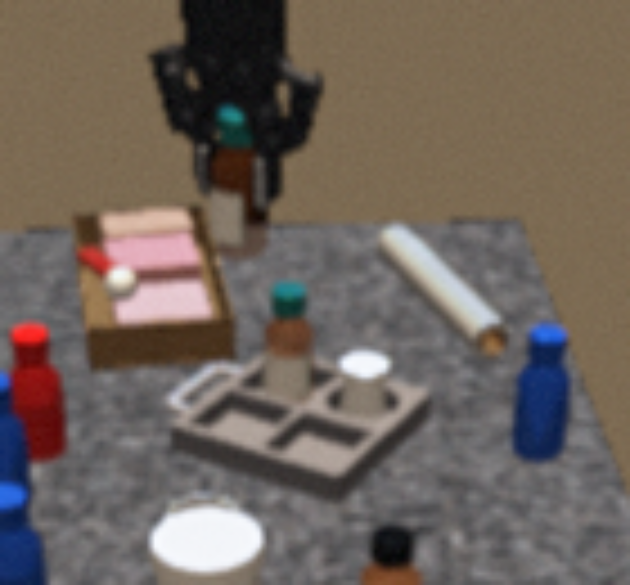

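The second tall phial hangs upright at crop (235,215); the first stands in its well at (288,375). Lowering into the well at (240,415).

Emit:
carry_out([
  [-0.01,0,0.8],
  [-0.01,0,1.5],
  [-0.01,0,2.1],
  [-0.01,0,2.5],
  [-0.01,0,2.7],
  [-0.01,0,2.79],
  [-0.01,0,2.79],
  [-0.01,0,2.79],
  [-0.01,0,2.79],
  [-0.01,0,2.79],
], hand=[0.2,0.2,0.2,0.2,0.2,0.2,0.2,0.7,0.7,0.7], turn=[0,0,0,0,0,0,0,0,0,0])

```text
t: 16.65
position: [0.54, -0.3412, 0.0418]
orientation: [0.883, 0.469, 0.0, 0.0]
wrist_force: [0.1, 0.5, -0.1]
opening: 0.0595
grip_force: 0.0
```

Emit:
carry_out([
  [0,0,-0.8],
  [0,0,-1.6],
  [0,0,-2.5],
  [0,0,-2.5],
], hand=[0.7,0.7,0.7,0.7], turn=[0,0,0,0])

```text
t: 17.15
position: [0.5412, -0.3424, 0.1957]
orientation: [0.883, 0.469, 0.002, 0.002]
wrist_force: [0.1, -0.6, -1.0]
opening: 0.0598
grip_force: 0.0
```

```bash
python3 - <<'E'
from h import *
from cell import robot
o=robot.get_obs()
print(plan(o,.4478,-.0615,.19,.977),o['position'],o['opening'],o['qpos'].round(2))
E
```

```text
(array([ 3.007, -3.911,  0.074]), np.float64(1.57), np.float64(-0.594)) [ 0.54116447 -0.34236915  0.19565678] 0.059840117361483466 [ 0.05  0.68  0.68  1.62 -0.49  1.01  0.29]
```

Emit:
carry_out([
  [0.3,-0.4,0],
  [0.6,-0.8,0],
  [0.9,-1.2,0],
  [1.2,-1.6,0],
  [1.5,-2.0,0],
  [1.8,-2.4,0],
  [2.1,-2.8,0],
  [2.4,-3.2,0],
  [2.7,-3.6,0],
  [3.0,-3.91,0],
  [3.0,-3.91,0],
  [3.0,-3.91,0],
], hand=[0.8,0.8,0.8,0.8,0.8,0.8,0.8,0.8,0.8,0.8,0.8,0.8], turn=[-0.16,-0.32,-0.48,-0.64,-0.8,-0.96,-1.12,-1.28,-1.44,-1.57,-1.57,-1.57])

```text
t: 18.65
position: [0.4463, -0.0612, 0.1915]
orientation: [0.294, 0.956, -0.0, -0.0]
wrist_force: [0.5, -0.5, 1.1]
opening: 0.0683
grip_force: 0.0
```

```bash
python3 - <<'E'
from h import *
from cell import robot
o=robot.get_obs()
print(plan(o,.4478,-.0615,.025,.977),o['position'],o['opening'],o['qpos'].round(2))
c=robot.camera("top")["image"];a,s=blob(c,(410,180,440,215),*TEAL);print(a,s,ray("top",a,.109))
a,s=blob(c,(436,200,460,225),*TEAL);print(a,s,ray("top",a,.109))
E
```

```text
(array([-0.024,  0.011,  2.775]), np.float64(-0.003), np.float64(0.974)) [ 0.44626045 -0.06121288  0.19148446] 0.06834442395896675 [-0.24  0.32  0.3   2.09 -0.14  0.75  1.12]
[425.82278481 198.7721519 ] [11 10 79] [ 0.53933446 -0.3386304 ]
[446.79746835 213.37974684] [11 10 79] [ 0.4993508  -0.39686664]
```

Both tall caps sit over their well centres to within 4 mm, so they are upright. Next the short phial.

Emit:
carry_out([
  [-0.02,0.01,0.7],
  [-0.02,0.01,1.4],
  [-0.02,0.01,2.0],
  [-0.02,0.01,2.5],
  [-0.02,0.01,2.78],
  [-0.02,0.01,2.78],
  [-0.02,0.01,2.78],
  [-0.02,0.01,2.78],
  [-0.02,0.01,2.78],
  [-0.02,0.01,2.78],
  [-0.02,0.01,2.4],
  [-0.02,0.01,2.0],
], hand=[0.8,0.8,0.8,0.8,0.8,0.8,0.3,0.2,0.2,0.2,0.2,0.2], turn=[0,0,0,0,0,0,0,0,0,0,0,0])

```text
t: 20.2
position: [0.4476, -0.0609, 0.0726]
orientation: [0.293, 0.956, 0.0, 0.0]
wrist_force: [0.7, 1.8, -0.1]
opening: 0.0416
grip_force: 30.8
```

```bash
python3 - <<'E'
from h import *
from cell import robot
o=robot.get_obs()
print(plan(o,.4803,-.3005,.21,.977),o['position'],o['opening'])
E
```

```text
(array([-2.69 , -3.001, -2.291]), np.float64(-0.001), np.float64(0.976)) [ 0.44756593 -0.06090419  0.07256386] 0.04162552764693645
```

Emit:
carry_out([
  [0,0,-0.8],
  [0,0,-1.6],
  [-0.5,-0.55,-2.29],
  [-1.1,-1.2,-2.29],
  [-1.7,-1.9,-2.29],
  [-2.3,-2.5,-2.29],
  [-2.69,-3.0,-2.29],
  [-2.69,-3.0,-2.29],
  [-2.69,-3.0,-2.29],
  [-2.69,-3.0,-2.29],
], hand=[0.2,0.2,0.2,0.2,0.2,0.2,0.2,0.2,0.2,0.2], turn=[0,0,0,0,0,0,0,0,0,0])

```text
t: 21.45
position: [0.4807, -0.2993, 0.2093]
orientation: [0.292, 0.956, 0.0, 0.0]
wrist_force: [-0.0, -0.1, -0.2]
opening: 0.0419
grip_force: 30.8
```

```bash
python3 - <<'E'
from h import *
from cell import robot
o=robot.get_obs()
print(plan(o,.4803,-.3005,.029,.977),o['position'],o['opening'])
E
```

```text
(array([-0.006, -0.022,  3.005]), np.float64(0.0), np.float64(0.977)) [ 0.4806649  -0.29926883  0.20929022] 0.04189393433081554
```

Emit:
carry_out([
  [0.05,0.02,0.6],
  [0.05,0.02,1.2],
  [0.05,0.02,1.7],
  [0.05,0.02,2.1],
  [0.05,0.02,2.4],
  [0.05,0.02,2.7],
  [0.05,0.02,2.99],
  [0.05,0.02,2.99],
], hand=[0.2,0.2,0.2,0.2,0.2,0.2,0.2,0.2], turn=[0,0,0,0,0,0,0,0])

```text
t: 22.45
position: [0.4784, -0.2978, 0.0286]
orientation: [0.293, 0.956, -0.0, -0.0]
wrist_force: [0.5, -0.8, -0.1]
opening: 0.0419
grip_force: 32.6
```

Emit:
carry_out([
  [0,0,0],
  [0,0,0],
  [0,0,0],
  [0,0,-0.6],
  [0,0,-1.2],
  [0,0,-2.0],
  [0,0,-3.0],
  [0,0,-3.0],
], hand=[0.7,0.7,0.7,0.7,0.7,0.7,0.7,0.7], turn=[0,0,0,0,0,0,0,0])

```text
t: 23.45
position: [0.4802, -0.2988, 0.2139]
orientation: [0.293, 0.956, -0.0, 0.003]
wrist_force: [-0.6, 0.2, -1.1]
opening: 0.0596
grip_force: 0.0
```

Emit:
carry_out([
  [0.5,0.5,-0.5],
  [1.0,1.0,-0.5],
  [1.7,1.7,-0.5],
  [2.5,2.5,-0.5],
  [3.0,3.0,-0.5],
  [3.0,3.0,-0.5],
], hand=[0.7,0.7,0.7,0.7,0.7,0.7], turn=[0,0,0,0,0,0])

```text
t: 24.2
position: [0.4298, -0.0447, 0.2395]
orientation: [0.291, 0.957, 0.0, -0.0]
wrist_force: [0.2, -0.1, 0.1]
opening: 0.0601
grip_force: 0.0
```

```bash
python3 - <<'E'
from h import *
from cell import robot
c=robot.camera("top")["image"];d=robot.camera("side")["image"]
A=cv2.resize(c[125:260,330:470],(560,540),interpolation=cv2.INTER_CUBIC)
cv2.imwrite("pics/t6.png",A)
cv2.imwrite("pics/s6.png",cv2.resize(d[100:245,220:390],None,fx=4,fy=4,interpolation=cv2.INTER_CUBIC))
E
```

```text
(no output)
```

View pics/t6.png

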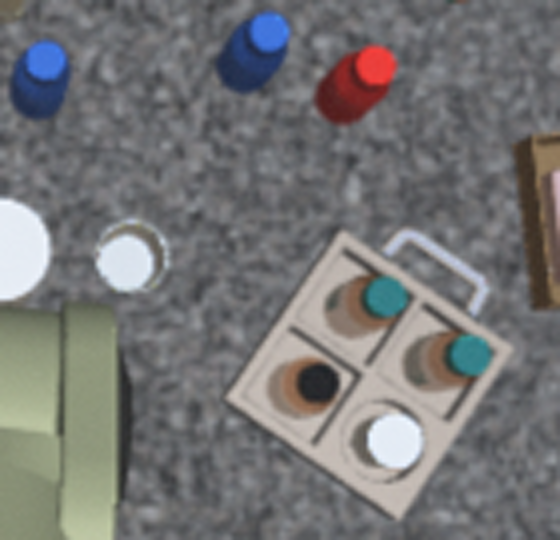

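View pics/s6.png

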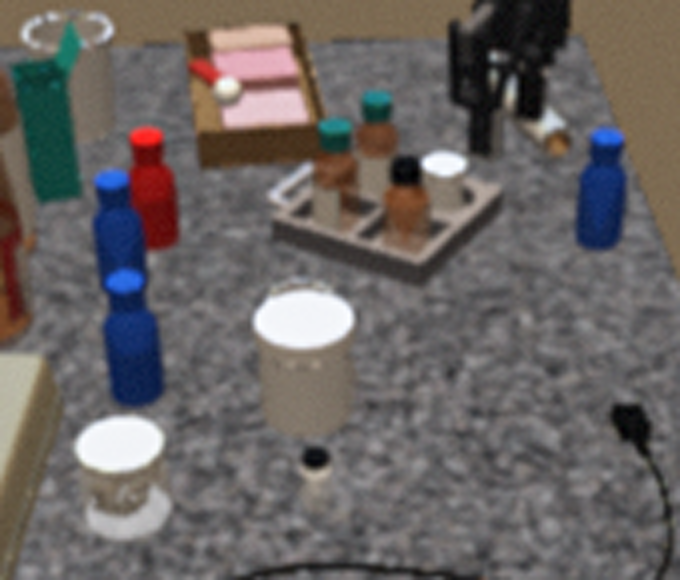

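All four stand upright in their wells: teal caps at (386,297) and (468,355) beside the loop, the black cap at (318,382) and the jar at (394,441) in the top crop. The look-alikes are where they were and the gripper is clear, so I'm handing it in.

```bash
python3 -c "
from cell import robot
print(robot.job_done())"
```

```text
the job is handed in; nothing more can be done
None
```

The carrier is packed and handed in at about 24 s: the small jar is in the round well, the tall phials are in the two wells beside the loop and the short phial is in the last well, all upright in the final pictures, with the look-alikes left standing where they were.

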